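# Fill up the coffee-corner shelf in two neat rows

## Task

Tidy the coffee shelf into two straight rows: stand the loose round canister in the gap between the two canisters of the back row, and stand the two loose square tins in the front row with the tin already there, all three side by side, squared up with the shelf and no more than about a centimetre apart. Everything ends upright; leave the canisters and tin already on the shelf where they stand, and leave the mug, bowl and syrup bottle alone.

Things in the scene. Friction and masses are not known exactly. Their poses are not given: they have to be found in the camera images.
- shelf: low wooden shelf, fixed, 200 mm deep (its x) by 340 mm long (its y), top surface 40 mm above the work surface. Origin: centre of its underside; x points to its back, away from the robot, y to its left end as the robot sees it. A batten 6 mm wide and 6 mm high runs along the middle of the top (x = 0) and parts the two rows: centre line of the back row at x = +50 mm, of the front row at x = -50 mm, both along y.
- canister_left_mid (a point): round brushed-metal coffee canister with a black lid, 58 mm diameter, 100 mm high over all (lid: the top 14 mm, 54 mm diameter), about 0.3 kg; this point is on its axis, half-way up (50 mm above its foot), z up. It stands in the back row of the shelf; the left one of two.
- canister_right_mid (a point): round brushed-metal coffee canister with a black lid, 58 mm diameter, 100 mm high over all (lid: the top 14 mm, 54 mm diameter), about 0.3 kg; this point is on its axis, half-way up (50 mm above its foot), z up. It stands in the back row, right of canister_left, 130 mm from it between axes: a gap of about 72 mm lies between the two.
- tin_standing_mid (a point): square dark-steel tea tin, 50 x 50 mm, 90 mm high over all (paler lid: the top 12 mm, 46 x 46 mm), about 0.2 kg; this point is at its centre, half-way up (45 mm above its foot), x and y square to its sides, z up. It stands in the front row of the shelf, squared up with it, anywhere up to 60 mm either side of the shelf's middle.
- canister_loose_mid (a point): round brushed-metal coffee canister with a black lid, 58 mm diameter, 100 mm high over all (lid: the top 14 mm, 54 mm diameter), about 0.3 kg; this point is on its axis, half-way up (50 mm above its foot), z up. It stands loose on the counter.
- tin_loose_a_mid (a point): square dark-steel tea tin, 50 x 50 mm, 90 mm high over all (paler lid: the top 12 mm, 46 x 46 mm), about 0.2 kg; this point is at its centre, half-way up (45 mm above its foot), x and y square to its sides, z up. It stands loose on the counter.
- tin_loose_b_mid (a point): square dark-steel tea tin, 50 x 50 mm, 90 mm high over all (paler lid: the top 12 mm, 46 x 46 mm), about 0.2 kg; this point is at its centre, half-way up (45 mm above its foot), x and y square to its sides, z up. It stands loose on the counter; twin of tin_loose_a.
- mug: bystander: white mug, 80 mm wide, 90 mm high, with a handle; origin under its centre.
- bowl: bystander: steel bowl, 150 mm wide, 60 mm high; origin under its centre.
- syrup: bystander: amber bottle, 60 mm wide, 130 mm high; origin under its centre.

How it is judged (in metres and radians):
At the end, for the whole second after the job is handed in: All still, upright on the shelf, within 12 mm of their row's centre line. Loose canister between the others, under 78 mm from each axis to axis. Tins in any order, neighbours under 65 mm centre to centre, within 0.16 rad of square. Those already there moved under 20 mm (x of canister_left_mid in the frame of shelf between 0.038 and 0.062 m and z of canister_left_mid in the frame of shelf between 0.084 and 0.096 m and y of canister_left_mid in the frame of shelf between -0.165 and 0.165 m and angle between each of canister_left_mid, canister_right_mid, canister_loose_mid, tin_standing_mid, tin_loose_a_mid, tin_loose_b_mid's own z axis and vertical below 0.08 rad and linear speed of each of canister_left, canister_right, canister_loose, tin_standing, tin_loose_a, tin_loose_b below 0.02 m/s and x of canister_right_mid in the frame of shelf between 0.038 and 0.062 m and z of canister_right_mid in the frame of shelf between 0.084 and 0.096 m and y of canister_right_mid in the frame of shelf between -0.165 and 0.165 m and x of canister_loose_mid in the frame of shelf between 0.038 and 0.062 m and z of canister_loose_mid in the frame of shelf between 0.084 and 0.096 m and y of canister_loose_mid in the frame of shelf between -0.165 and 0.165 m and x of tin_standing_mid in the frame of shelf between -0.062 and -0.038 m and z of tin_standing_mid in the frame of shelf between 0.079 and 0.091 m and y of tin_standing_mid in the frame of shelf between -0.165 and 0.165 m and (angle between the x axis of tin_standing_mid and the x axis of shelf, either way round below 0.16 rad or angle between the x axis of tin_standing_mid and the y axis of shelf, either way round below 0.16 rad) and x of tin_loose_a_mid in the frame of shelf between -0.062 and -0.038 m and z of tin_loose_a_mid in the frame of shelf between 0.079 and 0.091 m and y of tin_loose_a_mid in the frame of shelf between -0.165 and 0.165 m and (angle between the x axis of tin_loose_a_mid and the x axis of shelf, either way round below 0.16 rad or angle between the x axis of tin_loose_a_mid and the y axis of shelf, either way round below 0.16 rad) and x of tin_loose_b_mid in the frame of shelf between -0.062 and -0.038 m and z of tin_loose_b_mid in the frame of shelf between 0.079 and 0.091 m and y of tin_loose_b_mid in the frame of shelf between -0.165 and 0.165 m and (angle between the x axis of tin_loose_b_mid and the x axis of shelf, either way round below 0.16 rad or angle between the x axis of tin_loose_b_mid and the y axis of shelf, either way round below 0.16 rad) and horizontal distance between canister_loose_mid and canister_left_mid below 0.078 m and horizontal distance between canister_loose_mid and canister_right_mid below 0.078 m and ((horizontal distance between tin_standing_mid and tin_loose_a_mid below 0.065 m and horizontal distance between tin_standing_mid and tin_loose_b_mid below 0.065 m) or (horizontal distance between tin_loose_a_mid and tin_standing_mid below 0.065 m and horizontal distance between tin_loose_a_mid and tin_loose_b_mid below 0.065 m) or (horizontal distance between tin_loose_b_mid and tin_standing_mid below 0.065 m and horizontal distance between tin_loose_b_mid and tin_loose_a_mid below 0.065 m)) and distance of each of canister_left_mid, canister_right_mid, tin_standing_mid from where it was at the start of the episode below 0.02 m); the robot touches nothing.
It fails at once if a bystander (mug, bowl or syrup bottle) is pushed more than 25 mm or tipped (distance of any of mug, bowl, syrup from where it was at the start of the episode above 0.025 m or angle between any of mug, bowl, syrup's own z axis and vertical above 0.3 rad).
It fails at once if a canister or tin that already stood on the shelf is knocked over or lifted away (angle between any of canister_left_mid, canister_right_mid, tin_standing_mid's own z axis and vertical above 0.4 rad or distance of any of canister_left_mid, canister_right_mid, tin_standing_mid from where it was at the start of the episode above 0.06 m).
It also fails if it takes over 69 s, if anything falls off the work surface, if the arm or the gripper's body presses on something with over 40 N, if the wrist force passes 120 N, or if a joint passes its speed limit or range.

## Robot

A 6-joint arm with a two-finger parallel gripper is mounted at the origin on the work surface. World frame = base frame: x ahead of the robot, y to its left, z up, the work surface at z = 0. Lengths are in m, angles in degrees, forces in N, time in s.
With the tool pointing down it reaches from about 0.25 to 0.775 m from the base axis. Payload 4 kg.
Tool frame: the origin (TCP) lies on the centre line of the jaws, within the pads' length; the fingertips stand 19 mm ahead of it and the grasp point (between the pads) is the TCP; z points along the fingers, y is the line along which they close (so a half turn about z gives the same grasp; the last joint's range is limited). The gripper opens to 85 mm and grips with 20 to 120 N. Pads are 22 mm wide; open, the fingers measure 114 mm over their backs; the gripper's body (76 mm by 85 mm) begins 54 mm behind the grasp point. The pads swing forward as they close: fully open they stand 13 mm farther back than shut.
Start: joints at [-79.475, 4.996, 78.535, -0, 96.463, -5.907], TCP at [0.156, -0.528, 0.25] pointing down, gripper open.
Joint ranges: [-177.83, 177.83], [-43.37, 116.18], [15.69, 146.23], [-61.86, 241.86], [9.47, 152.12], [-147.06, 147.06]. Speed limits (degrees/s): [159.86, 159.86, 180, 180, 180, 180].

## Interface

Orientations are given as a 3x3 rotation matrix whose columns are the frame's x, y, z axes.
In Python, from station import bot, eyes gives the robot as it stands.
- The arm moves only by the shell command python3 -m jog 'ROWS'. ROWS is JSON, a list of rows, each a list of 5 numbers: the shift along the tool's x, y, z in m, then the turn about the tool's z in degrees, then the finger opening in m, from 0 to 0.0854. In form: [[x, y, z, yaw, fingers], ...]. A call has 1 to 12 rows; each row shifts and turns the commanded pose from where the row before left it, along the tool's axes as they then stand; what a row does not reach is not made up. A row lasts 1/8 s, in which the tool goes at most 62.5 mm and 10.7 degrees, less where a joint would pass 70% of its speed; a pose out of reach is approached as far as the arm can. A call with a gripper value outside its range is refused whole. The fingers move at their own pace and stop on an object; the grip force is fixed at half the most. Time passes only in rows, so rows that do not move let the fingers close. It gives the time, the measured TCP pose, the force, the opening and the grip force at its end, in the units of the state.
- bot.state(): the state, without advancing time (a new reading comes with each control period).
- eyes.read_camera(name): name is "side" or "top" or "wrist"; returns the picture (480x640x3 uint8, red, green, blue); there is no depth.
- eyes.camera_info(name): a dict with "fx", "fy", "cx", "cy" (pixels), "R" (3x3) and "t" (3): a world point X has camera coordinates R X + t. Camera axes: x right, y down, z forward; pixel columns grow to the right and rows downward; lengths in m; the calibration is good to about 2 mm. A picture is of the moment at which its call begins: read the wrist's pose just before it. camera_info takes no time and is no camera call; for the wrist camera it gives the pose at the moment of the call.
- bot.close_job(): hands the job in; it is judged then, once.
The state is a dict: "time": time; "joints": joint angles; "joint_velocities": joint speeds; "joint_efforts": joint torques, N m; "tcp_pos": TCP position; "tool_rot": TCP orientation; "ft_force": force on the tool from outside, world axes, zero at the start; "ft_torque": the same for the moment, N m; "gripper_width": opening from 0.0 (shut) to 1.0 (fully open); "grip_force": force on a finger pad.
Only numpy, scipy, OpenCV 4.12 (cv2) and the standard library are available. Lean on these libraries where they do the work, as an engineer would, in place of code of your own. Each camera call takes 0.05 s, during which the arm holds its last target. There are 200 camera calls.

## Working session

There is one attempt and no reset: what is moved stays moved. The work goes in short steps, Python scripts to look and compute and a shell command to move; the robot and the scene stay as the last step left them, time stands still between calls to the robot, and variables do not carry over. Pictures are saved under pics/ and viewed, at most 10 in all, crops included, and the job is handed in when it is done.

```bash
ls; mkdir -p pics
python3 - <<'E'
from station import bot, eyes
import cv2, json
for n in ("top","side"):
    im=eyes.read_camera(n); cv2.imwrite(f"pics/{n}0.png",im[:,:,::-1])
    c=eyes.camera_info(n); print(n,c)
s=bot.state(); print(s["time"],s["tcp_pos"],s["tool_rot"])
E
```

```text
pics
top {'fx': 549.4659094392485, 'fy': 549.4659094392485, 'cx': 310.5868235913447, 'cy': 237.5702756875378, 'R': array([[ 0.00608605, -0.99988779, -0.01368811],
       [-0.99400019, -0.00455416, -0.10928351],
       [ 0.10920891,  0.01427109, -0.99391637]]), 't': array([0.05706691, 0.56051605, 1.44058323])}
side {'fx': 585.148971298864, 'fy': 585.148971298864, 'cx': 318.1583147995066, 'cy': 245.21471856855246, 'R': array([[-0.99450244, -0.10444261, -0.00752543],
       [-0.04463897,  0.48786654, -0.87177612],
       [ 0.09472197, -0.86664756, -0.48984667]]), 't': array([0.55852821, 0.08387492, 1.46157177])}
0.1 [ 0.15549955 -0.52713891  0.24922315] [[ 9.59164706e-01  2.82847922e-01 -3.47212196e-04]
 [ 2.82848038e-01 -9.59162636e-01  2.00612338e-03]
 [ 2.34394864e-04 -2.02241103e-03 -9.99997927e-01]]
```

View pics/top0.png

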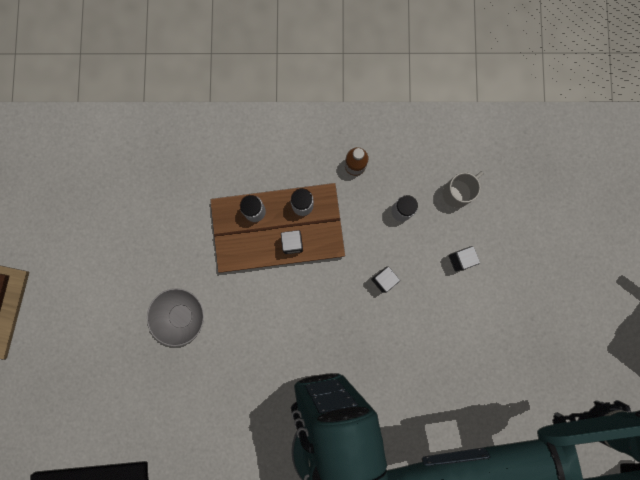

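View pics/side0.png

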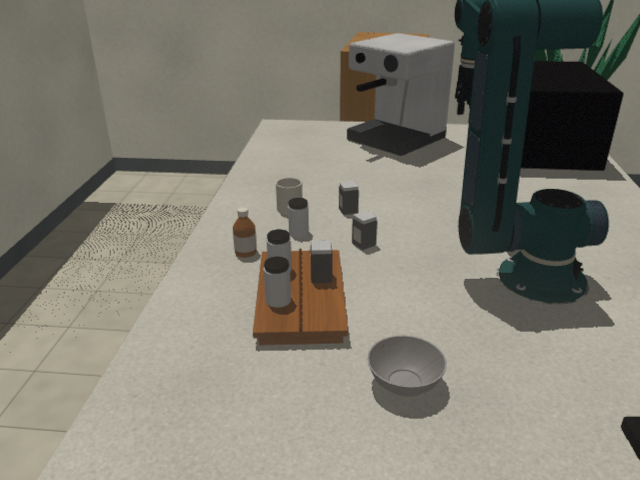

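The top view shows canister lids near (251,206), (302,202) and the loose one at (407,206). The tin lids are at (291,240) on the shelf, with loose ones at (386,279) and (467,258). The shelf spans about (211,184)-(344,272). Next I'll measure them by mask.

```bash
cat > h.py <<'E'
from station import bot, eyes
import cv2, numpy as np
np.set_printoptions(precision=4,suppress=True)
def ray(c,uv,z):
    uv=np.atleast_2d(np.float64(uv)); R,t=np.array(c["R"]),np.array(c["t"])
    d=np.c_[(uv[:,0]-c["cx"])/c["fx"],(uv[:,1]-c["cy"])/c["fy"],np.ones(len(uv))]@R
    o=-R.T@t; return o+d*((z-o[2])/d[:,2])[:,None]
def blobs(m,lo,hi):
    cs,_=cv2.findContours(m.astype(np.uint8),cv2.RETR_EXTERNAL,cv2.CHAIN_APPROX_NONE)
    return [k for k in cs if lo<cv2.contourArea(k)<hi]
def rect(c,k,z):  # contour -> world rect centre, size, angle (mod 90)
    w=ray(c,k[:,0,:],z)[:,:2]; r=cv2.minAreaRect(np.float32(w*1000))
    return np.array(r[0])/1000,np.array(r[1]),r[2]
E
python3 - <<'E'
from h import *
im=eyes.read_camera("top"); c=eyes.camera_info("top"); hsv=cv2.cvtColor(im,cv2.COLOR_RGB2HSV)
for n,uv in dict(lid=(467,258),lid2=(291,241),cnt=(430,230),can=(407,205),wood=(240,250)).items(): print(n,im[uv[1],uv[0]],hsv[uv[1],uv[0]])
roi=np.zeros(im.shape[:2],bool); roi[140:300,200:500]=1
wood=(hsv[...,1]>110)&roi
for k in blobs(wood,3000,20000):
    p=cv2.approxPolyDP(cv2.convexHull(k),4,True); print("shelf",p[:,0].tolist()); print(ray(c,p[:,0],.04)[:,:2])
for k in blobs((im.min(2)>165)&roi,80,1500): print("tin",cv2.boundingRect(k),rect(c,k,.09),rect(c,k,.13))
for k in blobs((im.max(2)<45)&roi,80,1500):
    e=cv2.minEnclosingCircle(k); print("dark",e,ray(c,e[0],.1)[0],ray(c,e[0],.14)[0])
E
```

```text
lid [169 170 170] [ 90   2 170]
lid2 [158 156 157] [165   3 158]
cnt [138 135 130] [ 19  15 138]
can [43 42 41] [15 12 43]
wood [103  70  47] [ 12 139 103]
shelf [[334, 184], [344, 255], [218, 271], [212, 199]]
[[ 0.7045 -0.0022]
 [ 0.5132 -0.0289]
 [ 0.469   0.3048]
 [ 0.6624  0.3257]]
tin (459, 248, 19, 19) (array([ 0.5056, -0.3434]), array([38.4579, 38.6172]), 20.20001792907715) (array([ 0.5026, -0.3325]), array([37.3621, 37.5169]), 20.200037002563477)
dark ((455.5, 262.0), 9.552586555480957) [ 0.4921 -0.3081  0.1   ] [ 0.4895 -0.2981  0.14  ]
dark ((406.0, 205.5), 9.861641883850098) [ 0.6364 -0.185   0.1   ] [ 0.6296 -0.1785  0.14  ]
dark ((249.7142791748047, 205.35714721679688), 10.381848335266113) [0.6353 0.2162 0.1   ] [0.6285 0.2111 0.14  ]
dark ((300.98101806640625, 198.7658233642578), 10.492022514343262) [0.653  0.0844 0.1   ] [0.6457 0.0831 0.14  ]
```

Run:
```python
from h import *
im=eyes.read_camera("top"); c=eyes.camera_info("top")
g=cv2.cvtColor(im,cv2.COLOR_RGB2HSV)
m=(im.min(2)>143)&(g[...,1]<8); roi=np.zeros(m.shape,bool); roi[225:300,270:500]=1
for k in blobs(cv2.morphologyEx((m&roi).astype(np.uint8),cv2.MORPH_OPEN,np.ones((3,3))),100,1500): print("tin",cv2.boundingRect(k),rect(c,k,.09),rect(c,k,.13))
s=bot.state(); R=s["tool_rot"]
print(np.degrees(np.arctan2(R[1,0],R[0,0])), R.T@(np.array([.6364,-.185,.25])-s["tcp_pos"]), s["gripper_width"])
w=eyes.camera_info("wrist"); print(R.T@(-w["R"].T@w["t"]-s["tcp_pos"]), w["R"]@R)
```

```text
tin (377, 268, 21, 22) (array([ 0.4493, -0.1368]), array([43.2575, 42.8837]), 39.716796875) (array([ 0.4479, -0.1317]), array([42.025 , 41.6618]), 39.71684646606445)
tin (458, 247, 21, 21) (array([ 0.5054, -0.3433]), array([43.2899, 42.9749]), 20.558391571044922) (array([ 0.5024, -0.3324]), array([42.0564, 41.7504]), 20.558475494384766)
tin (283, 231, 18, 19) (array([0.547 , 0.1098]), array([43.9417, 43.9563]), 7.560672760009766) (array([0.5428, 0.1078]), array([42.6897, 42.7039]), 7.560638904571533)
16.432680517729924 [ 0.558  -0.1923 -0.0001] 1.0000901636946582
[ 0.067  -0.0008 -0.124 ] [[-0.001   1.      0.0002]
 [-0.9637 -0.0009 -0.2669]
 [-0.2669 -0.0005  0.9637]]
```

```bash
python3 -m jog '[[0,0,0,-10.15,0.0854],[0,0,0,-10.15,0.0854],[0,0,0,-10.15,0.0854],[0,0,0,-10.15,0.0854],[0,0,0,-10.15,0.0854],[0,0,0,-10.15,0.0854],[0,0,0,-10.15,0.0854],[0,0,0,-10.15,0.0854],[0,0,0,0,0.0854]]'
cat > go.py <<'E'
import sys
from h import *
s=bot.state(); R=np.array(s["tool_rot"]); p=np.array(s["tcp_pos"])
print("t",s["time"],"yaw",np.degrees(np.arctan2(R[1,0],R[0,0])),"pos",p,"q",np.array(s["joints"]),"w",s["gripper_width"],s["grip_force"])
if len(sys.argv)>3: print("shift", R.T@(np.array([float(a) for a in sys.argv[1:4]])-p))
E
python3 go.py .6296 -.1785 .25
```

```text
time: 1.32
tcp_pos: [0.1555, -0.5274, 0.25]
tool_rot: [[-0.131, 0.991, -0.0], [0.991, 0.131, 0.001], [0.001, -0.0, -1.0]]
ft_force: [0.5, 0.3, 0.7]
gripper_width: 0.998
grip_force: 0.0
t 1.325 yaw 97.51202575787569 pos [ 0.1555 -0.5274  0.25  ] q [-79.4774   5.007   78.5572   0.0015  96.4654 -86.9893] w 0.9975544481264637 0.0
shift [0.284  0.5156 0.0002]
```

```bash
python3 -m jog '[[0.024,0.044,0,0,0.0854],[0.024,0.044,0,0,0.0854],[0.024,0.044,0,0,0.0854],[0.024,0.044,0,0,0.0854],[0.024,0.044,0,0,0.0854],[0.024,0.044,0,0,0.0854],[0.024,0.044,0,0,0.0854],[0.024,0.044,0,0,0.0854],[0.024,0.044,0,0,0.0854],[0.024,0.044,0,0,0.0854],[0.024,0.044,0,0,0.0854],[0,0,0,0,0.0854]]'
python3 go.py .6364 -.185 .25
python3 - <<'E'
from h import *
cv2.imwrite("pics/w1.png",eyes.read_camera("wrist")[:,:,::-1])
c=eyes.camera_info("wrist"); X=np.array([.6364,-.185,.1]); q=c["R"]@X+c["t"]; print(q[:2]/q[2]*c["fx"]+[c["cx"],c["cy"]])
E
```

```text
time: 2.82
tcp_pos: [0.6022, -0.1989, 0.249]
tool_rot: [[-0.135, 0.991, -0.001], [0.991, 0.135, 0.001], [0.001, -0.001, -1.0]]
ft_force: [0.2, -0.3, 0.2]
gripper_width: 1.005
grip_force: 0.0
t 2.825 yaw 97.74057975681737 pos [ 0.6022 -0.1989  0.249 ] q [-23.4202  15.9158  66.0225   0.0458  98.1457 -31.1543] w 1.0047757268084285 0.0
shift [ 0.0092  0.0357 -0.001 ]
[368.3764 219.3772]
```

View pics/w1.png

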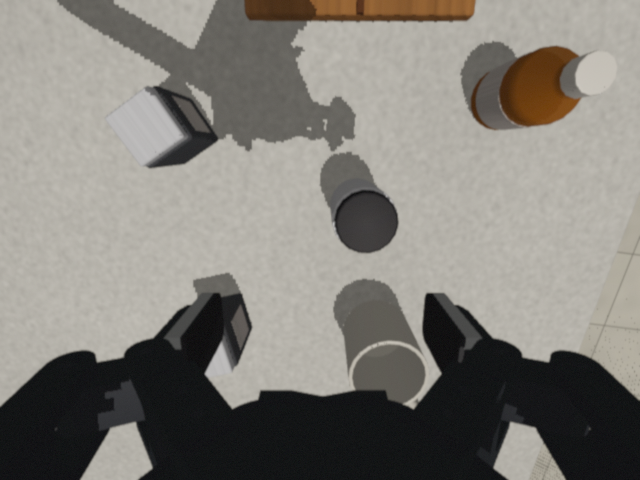

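The canister lid is at (366,221), against a prediction of (368,219), so the estimate holds. Moving over it, then down, then grip.

```bash
python3 -m jog '[[0.005,0.018,0,0,0.0854],[0.004,0.017,0,0,0.0854],[0,0,0.04,0,0.0854],[0,0,0.04,0,0.0854],[0,0,0.04,0,0.0854],[0,0,0.035,0,0.0854],[0,0,0.032,0,0.0854],[0,0,0,0,0.0854]]'; python3 -m jog '[[0,0,0,0,0.05],[0,0,0,0,0.05],[0,0,0,0,0.05],[0,0,0,0,0.05],[0,0,0,0,0.05],[0,0,0,0,0.05]]'; python3 go.py .6364 -.185 .25
```

```text
time: 3.88
tcp_pos: [0.6305, -0.1883, 0.0597]
tool_rot: [[-0.13, 0.992, -0.008], [0.992, 0.13, 0.002], [0.003, -0.007, -1.0]]
ft_force: [-0.2, -0.5, 0.3]
gripper_width: 0.995
grip_force: 0.0
time: 4.62
tcp_pos: [0.6361, -0.1889, 0.067]
tool_rot: [[-0.133, 0.991, 0.007], [0.991, 0.133, -0.003], [-0.004, 0.006, -1.0]]
ft_force: [3.4, 0.2, 6.3]
gripper_width: 0.666
grip_force: 64.5
t 4.625 yaw 97.63529274106608 pos [ 0.6361 -0.1889  0.067 ] q [-21.4273  24.3618  75.9836  -0.0138  79.2222 -29.0608] w 0.6657379225553676 64.47287321090698
shift [ 0.0031  0.002  -0.183 ]
```

```bash
python3 -m jog '[[0,0,-0.03,0,0.05],[0,0,-0.045,0,0.05],[0,0,-0.05,0,0.05],[0,0,-0.05,0,0.05],[0.03,0.004,0,0,0.05],[0.04,0.005,0,0,0.05],[0.04,0.006,0,0,0.05],[0.04,0.006,0,0,0.05],[0.04,0.006,0,0,0.05],[0.04,0.006,0,0,0.05],[0.04,0.006,0,0,0.05],[0.03,0.004,0,0,0.05]]'; python3 -m jog '[[0.02,0.002,0,0,0.05],[0.010,0,0,0,0.05],[0,0,0,0,0.05],[0,0,0,0,0.05]]';python3 go.py .6371 .1471 .24;  python3 - <<'E'
from h import *
cv2.imwrite("pics/w2.png",eyes.read_camera("wrist")[:,:,::-1])
c=eyes.camera_info("wrist")
for X in ([.6285,.2111,.14],[.6457,.0831,.14],[.5428,.1078,.13]): q=c["R"]@X+c["t"]; print(q[:2]/q[2]*c["fx"]+[c["cx"],c["cy"]])
E
```

```text
time: 6.12
tcp_pos: [0.6352, 0.1167, 0.2367]
tool_rot: [[-0.134, 0.991, -0.004], [0.991, 0.134, -0.001], [-0.0, -0.004, -1.0]]
ft_force: [-0.7, -0.7, -3.7]
gripper_width: 0.666
grip_force: 65.0
time: 6.62
tcp_pos: [0.6346, 0.1438, 0.2383]
tool_rot: [[-0.131, 0.991, -0.0], [0.991, 0.131, -0.001], [-0.001, -0.0, -1.0]]
ft_force: [-0.4, -0.2, -2.9]
gripper_width: 0.665
grip_force: 65.0
t 6.625 yaw 97.55214067626443 pos [0.6346 0.1438 0.2383] q [ 7.8012 18.1249 64.4458 -0.05   97.4392  0.2426] w 0.6646713697019223 65.04224896430969
shift [ 0.0029  0.0029 -0.0017]
[327.9735 148.4267]
[327.7234 328.6462]
[194.3994 276.0136]
```

View pics/w2.png

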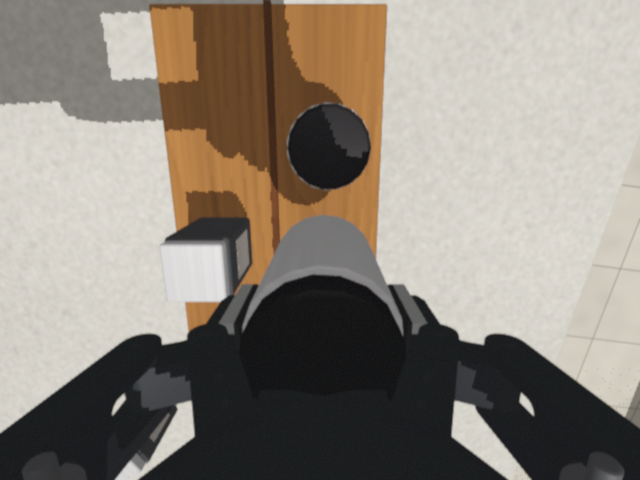

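The left lid is at (329,146) and the standing tin lid at about (197,271), both within 2 mm of prediction. The held lid's front edge is at (322,275), which gives the in-hand offset.

Run:
```python
from h import *
c=eyes.camera_info("wrist"); s=bot.state(); R=np.array(s["tool_rot"]);p=np.array(s["tcp_pos"])
print("front edge in tool",R.T@(ray(c,(322,275),.271)[0]-p))
print(ray(c,(329,146),.14), ray(c,(197,271),.13))
```

```text
front edge in tool [ 0.0326 -0.001  -0.0327]
[[0.6289 0.2127 0.14  ]] [[0.5446 0.112  0.13  ]]
```

```bash
python3 -m jog '[[-0.001,0.003,0,0,0.05],[0,0,0.03,0,0.05],[0,0,0.03,0,0.05],[0,0,0.03,0,0.05],[0,0,0.02,0,0.05],[0,0,0.01,0,0.05],[0,0,0.005,0,0.05],[0,0,0,0,0.05],[0,0,0,0,0.05]]'; python3 go.py .6373 .148 .107;  python3 - <<'E'
from h import *
cv2.imwrite("pics/t2.png",cv2.resize(eyes.read_camera("side")[200:360,220:380,::-1],(640,640)[:2],interpolation=cv2.INTER_CUBIC)[:600])
E
```

```text
time: 7.8
tcp_pos: [0.6383, 0.1446, 0.1147]
tool_rot: [[-0.133, 0.991, 0.002], [0.991, 0.133, 0.0], [-0.0, 0.002, -1.0]]
ft_force: [-1.2, -0.2, -4.0]
gripper_width: 0.662
grip_force: 65.0
t 7.8 yaw 97.63675063817138 pos [0.6383 0.1446 0.1147] q [ 7.8029 21.4255 74.299  -0.0049 84.1346  0.1666] w 0.6618398567713939 65.03934144973755
shift [ 0.0035 -0.0006  0.0077]
```

View pics/t2.png

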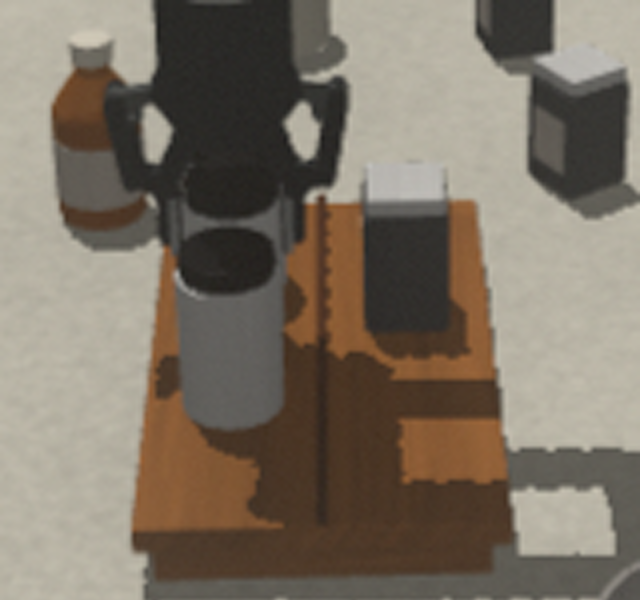

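The canister hangs upright in the gap in line with the row, between its neighbours, with no contact. Lowering and releasing.

```bash
python3 -m jog '[[0,0,0.004,0,0.05],[0,0,0.004,0,0.05],[0,0,0,0,0.05],[0,0,0,0,0.065],[0,0,0,0,0.08],[0,0,0,0,0.08],[0,0,0,0,0.08],[0,0,-0.03,0,0.08],[0,0,-0.05,0,0.08],[0,0,-0.05,0,0.08],[0,0,0,0,0.08]]'
python3 - <<'E'
from h import *
s=bot.state(); R=np.array(s["tool_rot"]);p=np.array(s["tcp_pos"])
print(p,np.degrees(np.arctan2(R[1,0],R[0,0])),R.T@([.4493,-.1368,.25]-p))
im=eyes.read_camera("wrist"); c=eyes.camera_info("wrist"); cv2.imwrite("pics/w3.png",im[:,:,::-1])
E
```

```text
time: 9.22
tcp_pos: [0.6399, 0.1448, 0.2424]
tool_rot: [[-0.133, 0.991, 0.012], [0.991, 0.133, 0.002], [-0.0, 0.013, -1.0]]
ft_force: [0.5, -0.8, 0.2]
gripper_width: 0.937
grip_force: 0.0
[0.6399 0.1448 0.2424] 97.6342771026133 [-0.2537 -0.2262 -0.0104]
```

View pics/w3.png

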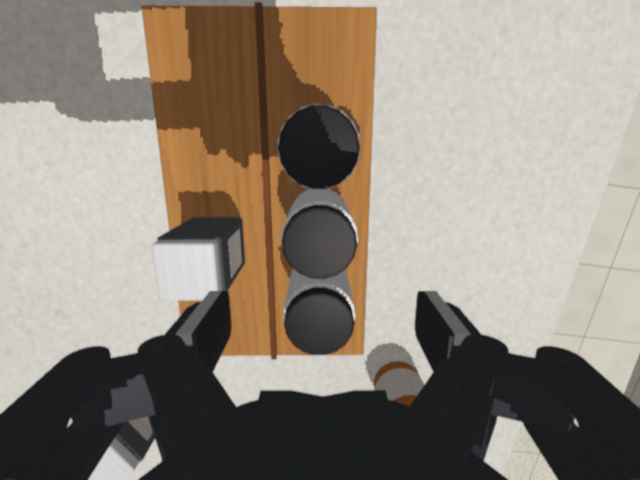

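The canister stands in the gap: lids at (319,146), (320,241) and (319,321), in one line. Now tin A.

```bash
python3 -m jog '[[-0.032,-0.028,0,0,0.0854],[-0.032,-0.028,0,0,0.0854],[-0.032,-0.028,0,0,0.0854],[-0.032,-0.028,0,0,0.0854],[-0.032,-0.028,0,0,0.0854],[-0.032,-0.028,0,0,0.0854],[-0.032,-0.028,0,0,0.0854],[-0.03,-0.03,0,0,0.0854],[0,0,0,-10.6,0.0854],[0,0,0,-10.6,0.0854],[0,0,0,-10.6,0.0854],[0,0,0,0,0.0854]]';  cat > tin.py <<'E'
import sys
from h import *
x,y,z=map(float,sys.argv[1:4])   # expected lid centre; z lid height
s=bot.state(); R=np.array(s["tool_rot"]);p=np.array(s["tcp_pos"])
im=eyes.read_camera("wrist"); c=eyes.camera_info("wrist"); g=cv2.cvtColor(im,cv2.COLOR_RGB2HSV)
q=c["R"]@[x,y,z]+c["t"]; print("expected px",q[:2]/q[2]*c["fx"]+[c["cx"],c["cy"]])
m=((im.min(2)>150)&(g[...,1]<8)).astype(np.uint8)
for k in blobs(cv2.morphologyEx(m,cv2.MORPH_OPEN,np.ones((5,5))),1000,20000): r=rect(c,k,z); print(cv2.boundingRect(k),r, "tool", R.T@(np.r_[r[0],p[2]]-p))
print("pos",p,"yaw",np.degrees(np.arctan2(R[1,0],R[0,0])))
if len(sys.argv)>4: cv2.imwrite(sys.argv[4],im[:,:,::-1])
E
python3 tin.py .4493 -.1368 .09 pics/w4.png
```

```text
time: 10.78
tcp_pos: [0.4466, -0.1371, 0.2334]
tool_rot: [[-0.633, 0.774, -0.003], [0.774, 0.633, 0.001], [0.003, -0.002, -1.0]]
ft_force: [-0.8, 0.4, -0.5]
gripper_width: 1.001
grip_force: 0.0
expected px [325.7115 235.6283]
(299, 207, 55, 53) (array([ 0.4484, -0.1353]), array([44.756 , 44.1998]), 39.198028564453125) tool [ 0.0003  0.0025 -0.    ]
pos [ 0.4466 -0.1371  0.2334] yaw 129.29843901472776
```

```bash
python3 -m jog '[[0,0.002,0.04,0,0.0854],[0,0,0.045,0,0.0854],[0,0,0.045,0,0.0854],[0,0,0.035,0,0.0854],[0,0,0.01,0,0.0854],[0,0,0,0,0.04],[0,0,0,0,0.04],[0,0,0,0,0.04],[0,0,0,0,0.04],[0,0,0,0,0.04],[0,0,0,0,0.04],[0,0,0,0,0.04]]'; python3 -m jog '[[0,0,-0.03,0,0.04],[0,0,-0.045,0,0.04],[0,0,-0.05,0,0.04],[0,0,-0.05,0,0.04],[0,0,0,10.6,0.04],[0,0,0,10.6,0.04],[0,0,0,10.6,0.04],[0,0,0,0,0.04]]'
python3 - <<'E'
from h import *
c=eyes.camera_info("top"); im=eyes.read_camera("top")
g=cv2.cvtColor(im,cv2.COLOR_RGB2HSV)
m=((im.min(2)>143)&(g[...,1]<8)).astype(np.uint8); m[:225]=0;m[262:]=0;m[:,:270]=0;m[:,315:]=0
for k in blobs(m,100,1500): print("std",rect(c,k,.13))
s=bot.state(); R=np.array(s["tool_rot"]);p=np.array(s["tcp_pos"]); a=np.radians(7.6); ex=np.r_[np.cos(a),np.sin(a)]; ey=np.r_[-ex[1],ex[0]]
for n,d in (("right",-.057),("left",.057)):
  t=np.r_[.5435,.1095]+d*ey; print(n,t,R.T@(np.r_[t,p[2]]-p))
E
```

```text
time: 12.32
tcp_pos: [0.4503, -0.1368, 0.0624]
tool_rot: [[-0.635, 0.773, 0.004], [0.773, 0.635, -0.002], [-0.004, 0.002, -1.0]]
ft_force: [-1.1, -0.4, 7.0]
gripper_width: 0.578
grip_force: 63.1
time: 13.32
tcp_pos: [0.4485, -0.1358, 0.2348]
tool_rot: [[-0.135, 0.991, -0.001], [0.991, 0.135, 0.001], [0.001, -0.001, -1.0]]
ft_force: [0.7, -0.7, -1.5]
gripper_width: 0.577
grip_force: 63.0
std (array([0.543 , 0.1079]), array([43.6319, 43.5988]), 7.43065071105957)
right [0.551 0.053] [ 0.1732  0.1271 -0.    ]
left [0.536 0.166] [0.2872 0.1276 0.    ]
```

```bash
python3 -m jog '[[0.025,0.018,0,0,0.04],[0.034,0.025,0,0,0.04],[0.034,0.026,0,0,0.04],[0.034,0.026,0,0,0.04],[0.034,0.026,0,0,0.04],[0.01,0.006,0,0,0.04],[0,0,0,0,0.04],[0,0,0,0,0.04]]'; python3 tin.py .543 .1085 .13 pics/w5.png
```

```text
time: 14.38
tcp_pos: [0.5516, 0.0493, 0.2352]
tool_rot: [[-0.132, 0.991, -0.0], [0.991, 0.132, -0.001], [-0.001, -0.001, -1.0]]
ft_force: [0.0, 0.4, -1.4]
gripper_width: 0.576
grip_force: 63.0
expected px [322.5375 160.1878]
pos [0.5516 0.0493 0.2352] yaw 97.60897803661211
```

View pics/w5.png

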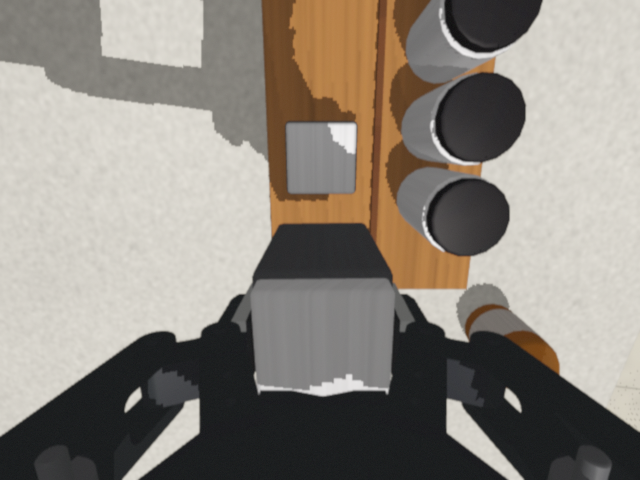

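The standing lid is centred at (321,158) and the held lid's front edge is at (322,277), so they line up across the row. Checking the spacing.

Run:
```python
from h import *
c=eyes.camera_info("wrist"); s=bot.state(); R=np.array(s["tool_rot"]);p=np.array(s["tcp_pos"])
print("held front edge", R.T@(ray(c,(322,278),p[2]+.0276)[0]-p), "std centre",R.T@(ray(c,(321,157.5),.13)[0]-p))
```

```text
held front edge [ 0.0296 -0.001  -0.0276] std centre [ 0.0618 -0.0017  0.1053]
```

```bash
python3 -m jog '[[-0.002,-0.001,0.03,0,0.04],[0,0,0.035,0,0.04],[0,0,0.03,0,0.04],[0,0,0.02,0,0.04],[0,0,0.008,0,0.04],[0,0,0.004,0,0.04],[0,0,0,0,0.04],[0,0,0,0,0.04]]'; python3 go.py
```

```text
time: 15.42
tcp_pos: [0.552, 0.0481, 0.1095]
tool_rot: [[-0.133, 0.991, 0.002], [0.991, 0.133, -0.0], [-0.0, 0.002, -1.0]]
ft_force: [0.0, -0.5, -2.0]
gripper_width: 0.579
grip_force: 63.0
t 15.425 yaw 97.63024788370853 pos [0.552  0.0481 0.1095] q [-0.8796  9.4377 89.8767 -0.004  80.5618 -8.5092] w 0.5791055402494577 62.992976903915405
```

```bash
python3 -m jog '[[0,0,0.004,0,0.04],[0,0,0.003,0,0.04],[0,0,0,0,0.04],[0,0,0,0,0.055],[0,0,0,0,0.07],[0,0,0,0,0.075],[0,0,0,0,0.075],[0,0,-0.03,0,0.075],[0,0,-0.05,0,0.075],[0,0,-0.05,0,0.08],[0,0,0,0,0.0854]]'; python3 go.py .5054 -.3433 .24;python3 - <<'E'
from h import *
c=eyes.camera_info("top"); im=eyes.read_camera("top"); cv2.imwrite("pics/t3.png",im[:,:,::-1])
E
```

```text
time: 16.8
tcp_pos: [0.5538, 0.0481, 0.2374]
tool_rot: [[-0.133, 0.991, 0.012], [0.991, 0.133, -0.0], [-0.002, 0.011, -1.0]]
ft_force: [0.3, -0.5, -0.6]
gripper_width: 0.998
grip_force: 0.0
t 16.8 yaw 97.63410243399886 pos [0.5538 0.0481 0.2374] q [-0.8713  5.4624 79.4921 -0.0067 94.3828 -8.5065] w 0.9980086079923051 0.0
shift [-0.3816 -0.0999 -0.003 ]
```

```bash
python3 -m jog '[[-0.03,-0.009,0,0,0.0854],[-0.044,-0.012,0,0,0.0854],[-0.044,-0.012,0,0,0.0854],[-0.044,-0.012,0,0,0.0854],[-0.044,-0.012,0,0,0.0854],[-0.044,-0.011,0,0,0.0854],[-0.044,-0.011,0,0,0.0854],[-0.044,-0.011,0,0,0.0854],[-0.043,-0.01,0,0,0.0854],[0,0,0,-6.5,0.0854],[0,0,0,-6.5,0.0854],[0,0,0,0,0.0854]]'; python3 tin.py .5054 -.3433 .09
```

```text
time: 18.35
tcp_pos: [0.5022, -0.3425, 0.229]
tool_rot: [[-0.351, 0.936, -0.003], [0.936, 0.351, 0.002], [0.003, -0.002, -1.0]]
ft_force: [1.4, 0.4, -0.3]
gripper_width: 0.998
grip_force: 0.0
expected px [326.6776 237.5047]
(298, 208, 56, 54) (array([ 0.5038, -0.3417]), array([44.6679, 44.4291]), 20.474525451660156) tool [ 0.0001  0.0018 -0.    ]
pos [ 0.5022 -0.3425  0.229 ] yaw 110.53353926316373
```

```bash
python3 -m jog '[[0,0.002,0.04,0,0.0854],[0,0,0.045,0,0.0854],[0,0,0.045,0,0.0854],[0,0,0.03,0,0.0854],[0,0,0.01,0,0.0854],[0,0,0,0,0.04],[0,0,0,0,0.04],[0,0,0,0,0.04],[0,0,0,0,0.04],[0,0,0,0,0.04],[0,0,0,0,0.04],[0,0,0,0,0.04]]'; python3 -m jog '[[0,0,-0.03,0,0.04],[0,0,-0.05,0,0.04],[0,0,-0.05,0,0.04],[0,0,-0.05,0,0.04],[0,0,0,6.5,0.04],[0,0,0,6.5,0.04],[0,0,0,0,0.04]]'
python3 - <<'E'
from h import *
c=eyes.camera_info("top"); im=eyes.read_camera("top")
g=cv2.cvtColor(im,cv2.COLOR_RGB2HSV)
m=((im.min(2)>143)&(g[...,1]<8)).astype(np.uint8); m[:225]=0;m[262:]=0;m[:,:270]=0;m[:,345:]=0
for k in blobs(m,100,1500): print("tins",rect(c,k,.13))
k=(im.max(2)<50).astype(np.uint8); k[:180]=0;k[225:]=0;k[:,:235]=0;k[:,325:]=0
for b in blobs(k,80,1500): e=cv2.minEnclosingCircle(b); print("can",e,ray(c,e[0],.14)[0])
s=bot.state(); R=np.array(s["tool_rot"]);p=np.array(s["tcp_pos"]); print(p,R.T@(np.r_[.536,.166,p[2]]-p))
E
```

```text
time: 19.9
tcp_pos: [0.5058, -0.343, 0.0636]
tool_rot: [[-0.352, 0.936, 0.003], [0.936, 0.352, -0.003], [-0.004, 0.002, -1.0]]
ft_force: [-0.6, -0.2, 6.9]
gripper_width: 0.578
grip_force: 63.1
time: 20.78
tcp_pos: [0.5044, -0.3418, 0.2406]
tool_rot: [[-0.134, 0.991, -0.001], [0.991, 0.134, 0.001], [0.001, -0.001, -1.0]]
ft_force: [0.5, -0.2, -1.5]
gripper_width: 0.579
grip_force: 62.7
tins (array([0.543, 0.108]), array([43.6319, 43.7152]), 7.430718898773193)
tins (array([0.5515, 0.0497]), array([43.7129, 43.4906]), 8.443779945373535)
can ((249.73684692382812, 205.44737243652344), 10.364815711975098) [0.6283 0.2111 0.14  ]
can ((275.4444580078125, 201.8333282470703), 10.456496238708496) [0.6377 0.1469 0.14  ]
can ((301.2455749511719, 198.9674530029297), 10.445317268371582) [0.6452 0.0824 0.14  ]
[ 0.5044 -0.3418  0.2405] [0.4989 0.0997 0.0004]
```

```bash
python3 -m jog '[[0.03,0.008,0,0,0.04],[0.044,0.009,0,0,0.04],[0.047,0.009,0,0,0.04],[0.047,0.009,0,0,0.04],[0.047,0.009,0,0,0.04],[0.047,0.009,0,0,0.04],[0.047,0.009,0,0,0.04],[0.047,0.009,0,0,0.04],[0.047,0.009,0,0,0.04],[0.047,0.009,0,0,0.04],[0.035,0.008,0,0,0.04],[0,0,0,0,0.04]]'; python3 -m jog '[[0.011,0.002,0,0,0.04],[0,0,0,0,0.04],[0,0,0,0,0.04]]'; python3 go.py .5356 .1645 .24
```

```text
time: 22.32
tcp_pos: [0.5359, 0.1539, 0.2405]
tool_rot: [[-0.138, 0.99, -0.001], [0.99, 0.138, 0.0], [0.0, -0.001, -1.0]]
ft_force: [-0.5, -0.5, -2.0]
gripper_width: 0.577
grip_force: 62.6
time: 22.7
tcp_pos: [0.537, 0.1619, 0.2413]
tool_rot: [[-0.132, 0.991, 0.0], [0.991, 0.132, -0.0], [-0.0, -0.0, -1.0]]
ft_force: [0.3, 0.1, -1.0]
gripper_width: 0.576
grip_force: 62.6
t 22.7 yaw 97.58071670212931 pos [0.537  0.1619 0.2413] q [11.0018  6.4992 77.9164 -0.0229 95.5866  3.4188] w 0.5764348455710977 62.64202952384949
shift [ 0.0027 -0.0011  0.0013]
```

```bash
python3 -m jog '[[0.001,-0.001,0.03,0,0.04],[0,0,0.035,0,0.04],[0,0,0.03,0,0.04],[0,0,0.025,0,0.04],[0,0,0.008,0,0.04],[0,0,0.004,0,0.04],[0,0,0,0,0.04],[0,0,0,0,0.04]]'
python3 - <<'E'
from h import *
cv2.imwrite("pics/s4.png",cv2.resize(eyes.read_camera("side")[210:350,230:370,::-1],(600,600),interpolation=cv2.INTER_CUBIC))
E
```

```text
time: 23.7
tcp_pos: [0.5366, 0.1637, 0.1106]
tool_rot: [[-0.133, 0.991, 0.002], [0.991, 0.133, 0.0], [0.0, 0.002, -1.0]]
ft_force: [-0.1, -0.6, -1.2]
gripper_width: 0.576
grip_force: 62.6
```

View pics/s4.png

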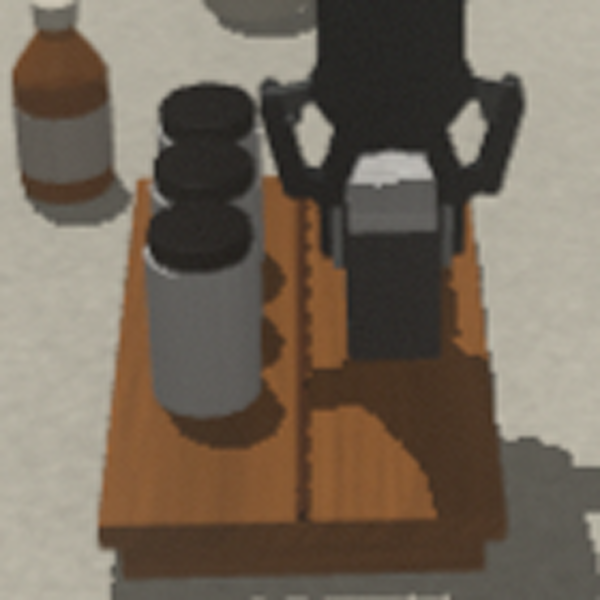

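Tin B hangs just above the front row, upright and with no side force, and the canisters stand straight. Lowering, releasing and withdrawing clear of the top view.

```bash
python3 -m jog '[[0,0,0.004,0,0.04],[0,0,0.003,0,0.04],[0,0,0,0,0.04],[0,0,0,0,0.055],[0,0,0,0,0.07],[0,0,0,0,0.075],[0,0,0,0,0.075],[0,0,-0.03,0,0.075],[0,0,-0.05,0,0.075],[0,0,-0.05,0,0.08],[0,0,0,0,0.08]]'; python3 -m jog '[[-0.04,-0.02,0,0,0.08],[-0.045,-0.02,0,0,0.08],[-0.045,-0.02,0,0,0.08],[-0.045,-0.02,0,0,0.08],[-0.045,-0.02,0,0,0.08],[-0.045,-0.02,0,0,0.08],[-0.045,-0.02,0,0,0.08],[0,0,0,0,0.08],[0,0,0,0,0.08]]'
python3 - <<'E'
from h import *
c=eyes.camera_info("top"); im=eyes.read_camera("top"); cv2.imwrite("pics/t5.png",cv2.resize(im[170:290,200:360,::-1],(800,600),interpolation=cv2.INTER_CUBIC))
g=cv2.cvtColor(im,cv2.COLOR_RGB2HSV)
m=((im.min(2)>143)&(g[...,1]<8)).astype(np.uint8); m[:222]=0;m[262:]=0;m[:,:240]=0;m[:,345:]=0
a=np.radians(7.6); E=np.array([[np.cos(a),np.sin(a)],[-np.sin(a),np.cos(a)]])
for k in blobs(m,100,1500): r=rect(c,k,.13); print("tin",r,E@(r[0]-[.5873,.1499]))
k=(im.max(2)<50).astype(np.uint8); k[:180]=0;k[225:]=0;k[:,:235]=0;k[:,325:]=0
for b in blobs(k,80,1500): e=cv2.minEnclosingCircle(b); print("can",E@(ray(c,e[0],.14)[0][:2]-[.5873,.1499]))
E
```

```text
time: 25.12
tcp_pos: [0.5382, 0.1641, 0.2385]
tool_rot: [[-0.133, 0.991, 0.011], [0.991, 0.133, 0.002], [0.001, 0.012, -1.0]]
ft_force: [-0.2, 0.6, -0.0]
gripper_width: 0.935
grip_force: 0.0
time: 26.25
tcp_pos: [0.438, -0.1618, 0.2314]
tool_rot: [[-0.132, 0.991, -0.001], [0.991, 0.132, 0.001], [0.001, -0.001, -1.0]]
ft_force: [-0.8, -0.2, 0.1]
gripper_width: 0.941
grip_force: 0.0
tin (array([0.5358, 0.1639]), array([43.3374, 43.6565]), 7.818485260009766) [-0.0492  0.0207]
tin (array([0.543 , 0.1079]), array([43.6319, 43.5988]), 7.43065071105957) [-0.0495 -0.0357]
tin (array([0.5516, 0.0497]), array([43.3596, 43.4757]), 8.440213203430176) [-0.0486 -0.0946]
can [0.0491 0.0552]
can [ 0.0495 -0.0097]
can [ 0.0491 -0.0741]
```

View pics/t5.png

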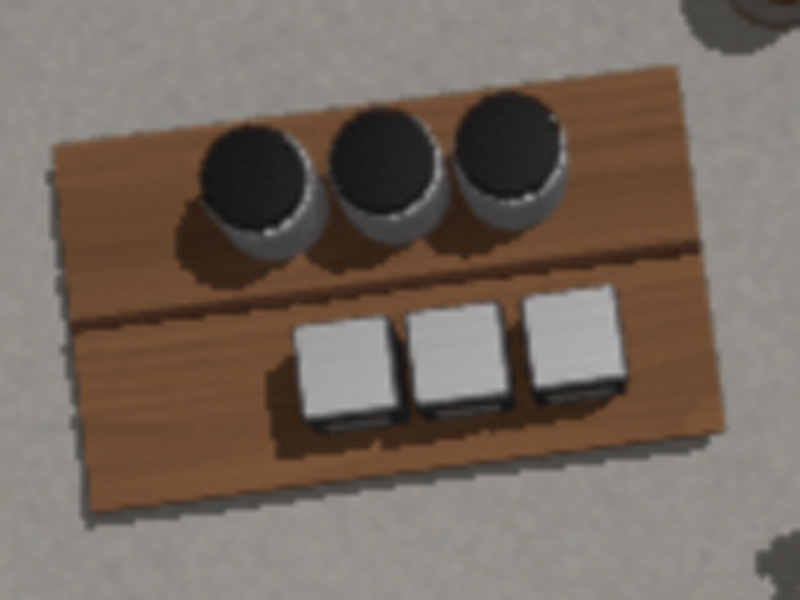

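Both rows are straight. In this enlarged crop the canister lids are at (253,178), (383,160) and (510,145), and the tin lids at (347,370), (458,354) and (573,335). All spacings and lines are within limits, so I'm handing in.

```bash
python3 -c "
from station import bot
print(bot.close_job())"
```

```text
the job is handed in; nothing more can be done
None
```

The job is handed in after about 26 s of the 69 s allowed: the loose canister stands mid-gap about 65 mm from each neighbour, and the three tins stand squared up about 56 and 59 mm apart, measured from the top camera; the hand-in returned no verdict.

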